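Free a glued carton from the ratchet clamp and put it on the scale

TASK

First take the wooden hand stamp off the clamp's deck behind the sliding jaw and stand it upright in the middle of the black rubber mat. Then flip the clamp's pawl handle over, so that the pawl is out of the rack, and only then pull the jaw all the way back to its stop. Leave pawl and jaw so, lift the carton out and set it down (do not drop it) upright in the middle of the scale's steel platform, without shifting anything else on the table.

Things in the scene. Friction and masses are not known exactly. Their poses are not given: they have to be found in the camera images.
- jig: The clamp, fixed: dark steel deck 262 mm long (x), 100 wide (y), top 30 mm above the table; origin at the centre of its underside. Grey fixed jaw, 58 mm high above the deck, at the +x end (inner face x = +112), a stop 30 mm high at the -x end (inner face x = -116). Toothed rack along the -y side: x -131 to -26, y -80 to -50, up to 29 mm above the table. Carton stands between the jaws.
- jaw (a joint): How far the sliding jaw has gone back from its most closed place along the clamp's -x, in m: 0 to 0.06 (at its stop). Starts at 0 to 0.006. It rubs with about 3 N and stays where it is left. With the pawl down the rack lets it go back only to about 0.009.
- jaw_face (a point): Centre of the sliding jaw's front face at deck level (30 mm above the table), axes as the clamp's. Grey block behind it 50 mm long, 80 wide, 31 high above the deck; front plate 12 mm thick and 71 high. A steel lip 50 mm wide on the plate reaches 18 mm ahead of the face over the carton (underside 64, top 72 mm above the deck): the carton cannot be lifted until the jaw is back.
- jaw_knob (a point): Middle of the grip of the upright round black knob (24 mm across, 46 mm high, standing on the plate and lip) by which the jaw is pulled; 128 mm above the table; the knob reaches 20 mm above and 26 mm below this point. Axes as the clamp's. The knob is solid with the jaw.
- pawl (a joint): Pawl angle, rad. 0: tip down in the rack, handle leaning 21 degrees from upright towards the clamp's -x. Grows to 1.5 as the handle is swung towards the clamp's +x (65 degrees past upright), which lifts the tip clear. Gravity holds it at either end; beyond about 0.6 it falls over by itself. Less than 1 N at the ball moves it.
- pawl_ball (a point): Centre of the black ball (22 mm across) at the end of the pawl's handle, a steel rod 11 mm thick; 70 mm from the pivot; about 130 mm above the table when the pawl is down.
- pawl_pivot (a point): The pawl's pivot on the jaw's side: 67 mm from the knob towards the clamp's -y and 21 mm towards -x, 65 mm above the table. Its hinge axis is the clamp's y axis; the handle swings in the clamp's x-z plane.
- stamp_grip (a point): Centre of the bulb grip (30 mm across from 58 to 78 mm above its foot) of a round wooden hand stamp: foot 44 mm across, 88 mm high in all, 0.14 kg, standing on the deck behind the jaw. This point is 66 mm above the stamp's foot, on its axis (z).
- carton_center (a point): Centre of a closed cardboard carton 100 mm long (its x, along the clamp's x), 56 mm wide (its y) and 60 mm high, 0.35 kg, standing on the deck between the jaws; its two 100 mm sides are free.
- mat_top (a point): Centre of the top of a black rubber mat 120 x 120 mm, 6 mm thick, fixed to the table.
- scale_top (a point): Centre of the top of the scale's steel platform, 150 x 150 mm, 45 mm above the table, fixed; a display 22 mm high sticks out to 113 mm from the middle on its -x side.
- tape_roll: Bystander: roll of packing tape lying flat, a ring 96 mm across and 24 mm high; stands on the table, origin at the centre of its underside.
- bottle: Bystander: white bottle 66 mm across and 165 mm high; stands on the table, origin at the centre of its underside.
- pen_cup: Bystander: black cup of pens, 76 mm across, pens reach 145 mm up; stands on the table, origin at the centre of its underside.
- stapler: Bystander: desk stapler 140 x 36 mm, 55 mm high, long axis is its x axis; stands on the table, origin at the centre of its underside.
- parcel: Bystander: closed parcel 150 x 100 x 70 mm, long axis is its x axis; stands on the table, origin at the centre of its underside.
- glue_jar: Bystander: white jar 60 mm across and 85 mm high; stands on the table, origin at the centre of its underside.
Mind the look-alikes: they are no part of the job. Leave any red or turquoise look-alike of the part that bears stamp_grip alone. What is shaped like the part that bears carton_center but blue or red is not meant.

How it is judged:
By the outcome, as a careful person would: the job done as asked, in the order asked, and still so for the second after the job is handed in, with the robot touching nothing.
It also fails if it takes over 66 s, if anything falls off the work surface, if the arm or the gripper's body presses on something with over 40 N, if the wrist force passes 120 N, or if a joint passes its speed limit or range.

ROBOT

A 6-joint arm with a two-finger parallel gripper is mounted at the origin on the work surface. World frame = base frame: x ahead of the robot, y to its left, z up, the work surface at z = 0. Lengths are in m, angles in degrees, forces in N, time in s.
With the tool pointing down it reaches from about 0.3 to 0.75 m from the base axis. Payload 8.5 kg.
Tool frame: the origin (TCP) lies midway between the tips of the shut fingers; the grasp point (between the pads) lies 19 mm behind it; z points along the fingers, y is the line along which they close (so a half turn about z gives the same grasp; the last joint's range is limited). The gripper opens to 88 mm and grips with 3 to 60 N. Pads are 18 mm wide; open, the fingers measure 123 mm over their backs; the gripper's body (75 mm by 187 mm) begins 45 mm behind the grasp point.
Start: joints at [62.149, 21.807, 74.336, -0, 83.858, -12.336], TCP at [0.147, 0.53, 0.239] pointing down, gripper open.
Joint ranges: [-178.18, 178.18], [-50.72, 133.34], [12.68, 142.11], [-81.47, 261.47], [9.98, 163.14], [-165.26, 165.26]. Speed limits (degrees/s): [136.94, 136.94, 180, 180, 180, 180].

INTERFACE

Orientations are given as [roll, pitch, yaw] about the fixed x, y, z axes, in that order (R = Rz(yaw) Ry(pitch) Rx(roll)).
In Python, from station import r gives the robot as it stands.
- The arm moves only by the tool drive_tool, never from a script. Its argument "motion" is text: rows parted by semicolons, each of 6 numbers parted by spaces: the shift along the tool's x, y, z in mm, then the turn, a rotation vector about the tool's x, y, z in rad. A call has 1 to 12 rows; each row shifts and turns the commanded pose from where the row before left it, along the tool's axes as they then stand; what a row does not reach is not made up. A row lasts 1/10 s, in which the tool goes at most 50 mm and 8.59 degrees, less where a joint would pass 70% of its speed; a pose out of reach is approached as far as the arm can. A call is refused whole if a number of a shift passes 50 or a number of a turn 0.15, either way. A call with a gripper value outside its range is refused whole. "grip" is the finger opening in mm, from 0 to 88.1, set as the call begins (left out, the last holds). The fingers move at their own pace and stop on an object; the grip force is fixed at half the most. Time passes only in rows, so rows that do not move let the fingers close. It gives the time, the measured TCP pose, the force, the opening and the grip force at its end, in the units of the state.
- r.get_state(): the state, without advancing time (a new reading comes with each control period).
- r.read_camera(name): name is "scene" or "top"; returns a dict with "img" (420x560x3 uint8, red, green, blue), "fx", "fy", "cx", "cy" (pixels), "extrinsics" (4x4, takes a point from camera to world coordinates). Camera axes: x right, y down, z forward; pixel columns grow to the right and rows downward; lengths in m; the calibration is good to about 2 mm. A picture is of the moment at which its call begins. There is no depth.
- r.finish_job(): hands the job in; it is judged then, once.
The state is a dict: "time": time; "joint_pos": joint angles; "dq": joint speeds; "joint_efforts": joint torques, N m; "position": TCP position; "tool_rot": TCP orientation; "ft_force": force on the tool from outside, world axes, zero at the start; "moment": the same for the moment, N m; "width": opening from 0.0 (shut) to 1.0 (fully open); "finger_force": force on a finger pad.
Only numpy, scipy, OpenCV 4.12 (cv2) and the standard library are available. Lean on these libraries where they do the work, as an engineer would, in place of code of your own. Each camera call takes 0.05 s, during which the arm holds its last target. There are 200 camera calls.

## Working session

There is one attempt and no reset: what is moved stays moved. The work goes in short steps, Python scripts to look and compute and a tool call to move; the robot and the scene stay as the last step left them, time stands still between calls to the robot, and variables do not carry over. Pictures are saved under pics/ and viewed, at most 10 in all, crops included, and the job is handed in when it is done.

Besides the shell and the picture viewer there is one more tool, called after "Request:" as name(argument=value, ...) on one line, values as JSON. drive_tool: Moves the arm, as the interface text tells. Its arguments: {"type":"object","properties":{"motion":{"type":"string"},"grip":{"type":"number"}},"required":["motion"]}

```bash
mkdir -p pics
cat > h.py <<'E'
import numpy as np, cv2
from station import r
def snap(name,fn,crop=None,s=1):
    c=r.read_camera(name); im=c["img"][:,:,::-1]
    np.save(f'/tmp/{name}.npy',dict(K=(c["fx"],c["fy"],c["cx"],c["cy"]),E=np.array(c["extrinsics"])),allow_pickle=True)
    cv2.imwrite(f'/tmp/{name}.png',im)
    if crop: x0,y0,x1,y1=crop; im=im[y0:y1,x0:x1]
    cv2.imwrite(fn,cv2.resize(im,None,fx=s,fy=s,interpolation=cv2.INTER_CUBIC))
def cam(name): return np.load(f'/tmp/{name}.npy',allow_pickle=True).item()
def px(name,u,v,z):
    c=cam(name); fx,fy,cx,cy=c['K']; E=c['E']
    d=E[:3,:3]@np.array([(u-cx)/fx,(v-cy)/fy,1]); o=E[:3,3]
    return o+d*(z-o[2])/d[2]
def proj(name,p):
    c=cam(name); fx,fy,cx,cy=c['K']; E=c['E']
    q=E[:3,:3].T@(np.array(p)-E[:3,3]); return np.array([fx*q[0]/q[2]+cx,fy*q[1]/q[2]+cy])
E
python3 - <<'E'
from h import *
snap('top','pics/a.png',None,1.42); snap('scene','pics/b.png',None,1.42)
print(r.get_state()); 
for n in('top','scene'): print(cam(n))
E
```

```text
{'time': 0.1, 'joint_pos': array([ 6.21490666e+01,  2.18354321e+01,  7.43769809e+01, -1.46501989e-03,
        8.38577509e+01, -1.23359883e+01]), 'dq': array([ 0.07109865, -0.02917473, -0.10766497,  0.00152722, -0.21507429,
       -0.00475579]), 'joint_efforts': array([ 3.94748306e-03, -4.38649392e+01, -2.24911344e+01,  7.14496546e-02,
        3.42125574e-02, -8.60478963e-05]), 'position': array([0.14701482, 0.52973793, 0.23823562]), 'tool_rot': array([-1.79931145e+02, -1.35672866e-02,  1.64485204e+02]), 'ft_force': array([0.80167123, 0.12049869, 0.23254325]), 'moment': array([-0.01677147,  0.00196697,  0.02389731]), 'finger_force': 0.0, 'width': 0.9998119898990391}
{'K': (406.5725895984065, 406.5725895984065, 282.9748842157385, 209.13219167019716), 'E': array([[ 0.00765632, -0.97736   ,  0.21144456,  0.36190767],
       [-0.99997008, -0.00724889,  0.002702  ,  0.02573696],
       [-0.00110808, -0.21145892, -0.97738626,  0.98838803],
       [ 0.        ,  0.        ,  0.        ,  1.        ]])}
{'K': (409.1771436389108, 409.1771436389108, 277.0471808044794, 210.6077971329851), 'E': array([[-0.03640671,  0.82690344, -0.5611642 ,  1.12208674],
       [ 0.99932844,  0.02779245, -0.02387997,  0.04935757],
       [-0.0041503 , -0.56165673, -0.82735995,  0.96975852],
       [ 0.        ,  0.        ,  0.        ,  1.        ]])}
```

View pics/a.png

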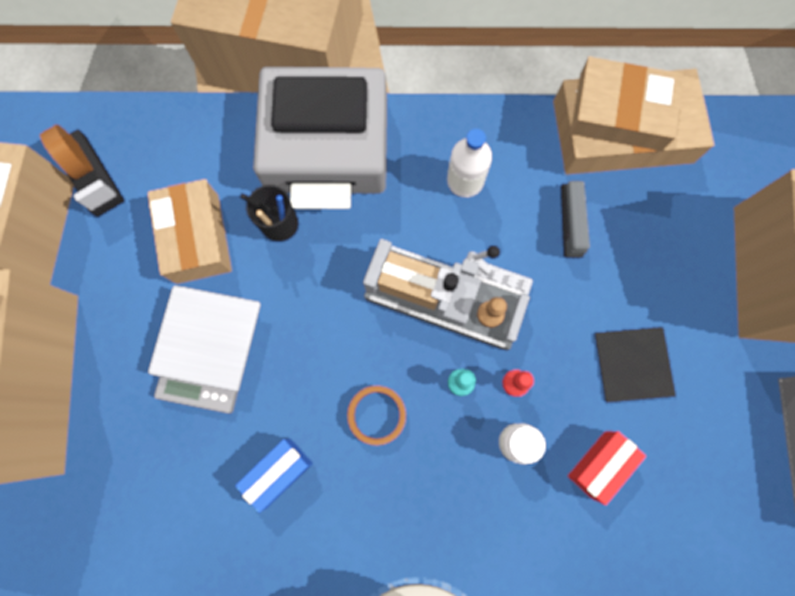

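View pics/b.png

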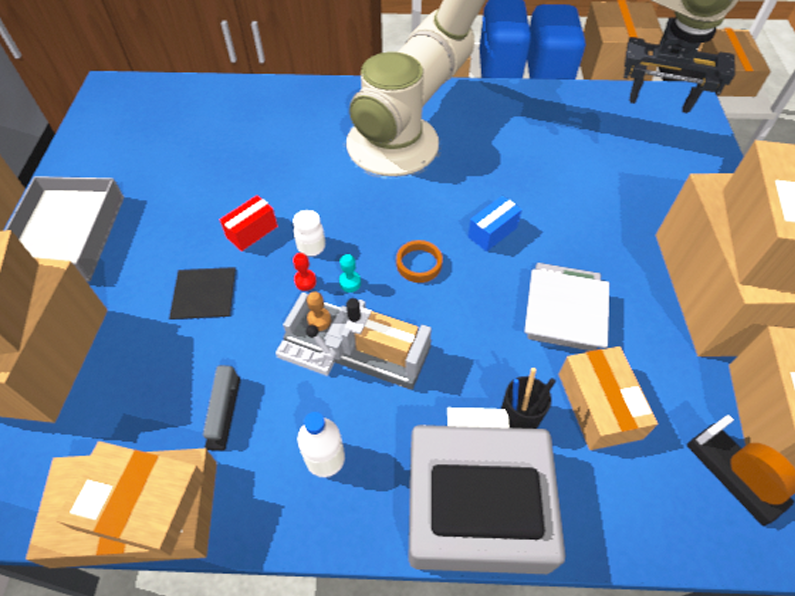

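The top view shows the clamp at about (450,295), the wooden stamp at (494,312), the knob at (451,283), the pawl ball at (493,251), the mat at (636,364) and the scale at (207,340). These are pixels at 1.42x. I'll enlarge the clamp in both views.

Run:
```python
from h import *
snap('top','pics/c.png',(245,160,385,255),5.7); snap('scene','pics/d.png',(185,195,315,280),6.1)
```

```text
(no output)
```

View pics/c.png

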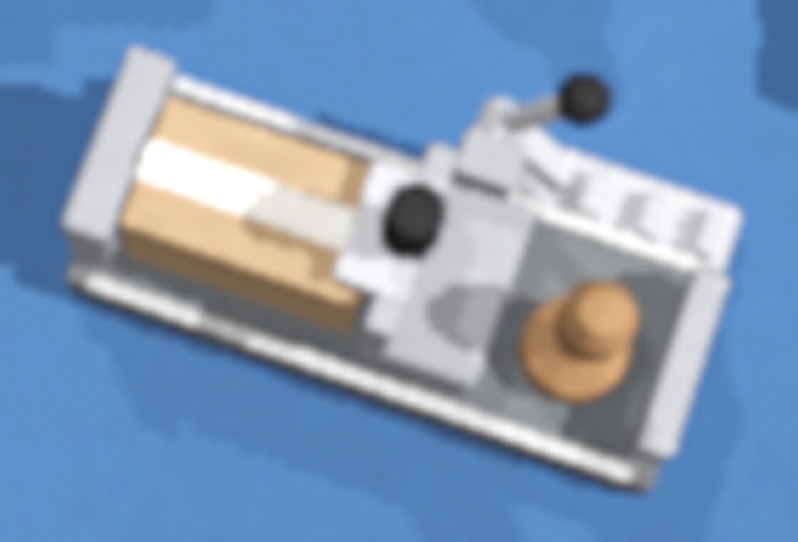

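View pics/d.png

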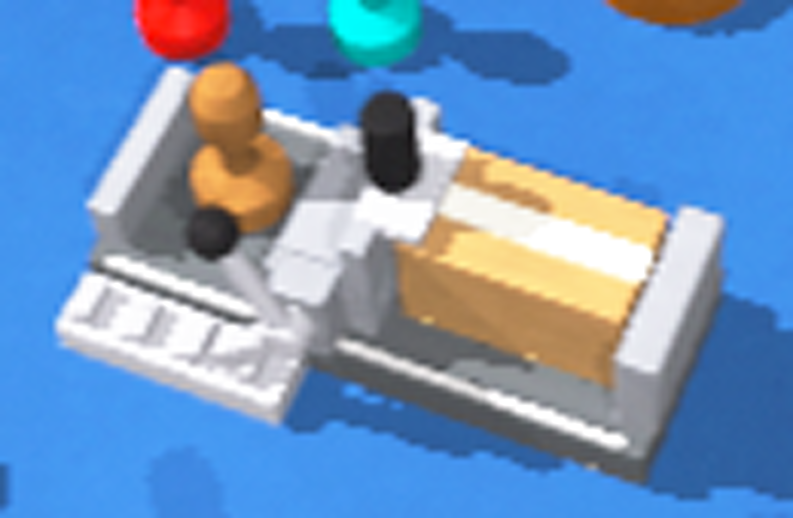

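The top crop shows the bulb at (603,315), knob top at (414,213), ball at (583,98) and near deck edge from (80,285) to (640,480). The scene crop shows the bulb at (226,98), knob top at (389,105) and ball at (213,231). Next I'll compute positions from these.

Run:
```python
from h import *
np.set_printoptions(precision=4,suppress=True)
T=lambda u,v:(245+u/5.7,160+v/5.7); S=lambda u,v:(185+u/6.1,195+v/6.1)
def tri(a,b):
    A=[];B=[]
    for n,(u,v) in (('top',a),('scene',b)):
        p=px(n,u,v,0);o=cam(n)['E'][:3,3];d=(p-o)/np.linalg.norm(p-o);M=np.eye(3)-np.outer(d,d);A.append(M);B.append(M@o)
    return np.linalg.lstsq(np.vstack(A),np.hstack(B),rcond=None)[0]
print('ball',tri(T(583,98),S(213,231)),px('top',*T(583,98),.13),px('scene',*S(213,231),.13))
print('bulb',tri(T(603,313),S(226,98)),px('top',*T(603,313),.102),px('scene',*S(226,98),.102))
print('foot',px('top',*T(572,355),.042))
print('knob',tri(T(416,213),S(389,105)),px('top',*T(416,213),.148),px('scene',*S(389,105),.148))
f=[px('top',*T(*p),z)[:2] for p,z in (((80,285),.03),((650,480),.03),((175,88),.03),((720,270),.03),((139,48),.088),((70,222),.088),((172,60),.088))]
for q in f: print(q)
for a,b in((0,1),(2,3),(5,4)): 
    d=f[a]-f[b]; print('yaw',np.degrees(np.arctan2(d[1],d[0])))
k=1.42
for nm,z,t,s in(('mat',.006,[(596,332),(662,327),(675,397),(605,401)],[(180,268),(236,267),(233,317),(169,319)]),
  ('scale',.045,[(173,289),(260,301),(238,390),(151,374)],[(533,276),(609,282),(606,347),(526,334)])):
    for n,pts in(('top',t),('scene',s)):
        P=np.array([px(n,u/k,v/k,z) for u,v in pts]); print(nm,n,P.mean(0)); print(P[:,:2].tolist())
```

```text
ball [ 0.6207 -0.1111  0.1288] [ 0.6205 -0.1126  0.13  ] [ 0.6215 -0.1092  0.13  ]
bulb [ 0.541  -0.1192  0.1043] [ 0.5416 -0.1227  0.102 ] [ 0.5397 -0.1165  0.102 ]
foot [ 0.5359 -0.1194  0.042 ]
knob [ 0.5703 -0.0446  0.146 ] [ 0.5699 -0.0462  0.148 ] [ 0.5717 -0.0426  0.148 ]
[0.5667 0.0861]
[ 0.4856 -0.1523]
[0.6538 0.0469]
[ 0.5752 -0.1848]
[0.6529 0.0604]
[0.58   0.0869]
[0.6479 0.047 ]
yaw 71.22241649701454
yaw 71.26192377059205
yaw 160.02419032987905
mat top [ 0.4613 -0.3674  0.006 ]
[[0.5153405344041218, -0.3055569356398051], [0.5248833591994512, -0.41962989032435627], [0.4061820944591556, -0.43101794310545977], [0.39867809241256363, -0.313221864918325]]
mat scene [ 0.464  -0.3611  0.006 ]
[[0.4051486907519585, -0.4258668231676328], [0.3986606503388421, -0.30953793577603295], [0.5216051003918981, -0.2921461287810415], [0.5304739128490169, -0.4169813053599202]]
scale top [0.4948 0.3511 0.045 ]
[[0.5768256906009814, 0.4123183647207035], [0.5573521193628941, 0.2651031946223449], [0.41021668016885765, 0.29190541273676085], [0.434846125881398, 0.4351236504930447]]
scale scene [0.5057 0.3556 0.045 ]
[[0.43059876334902325, 0.29613842982275035], [0.4402967567219912, 0.4433296604975162], [0.5871669051516806, 0.41288903111676467], [0.564545664507363, 0.2701643825517973]]
```

Request:
drive_tool(motion="-34.5 -32.6 0 0 0 0;-34.5 -32.6 0 0 0 0;-34.5 -32.6 0 0 0 0;-34.5 -32.6 0 0 0 0;-34.5 -32.6 0 0 0 0;-34.5 -32.6 0 0 0 0;-34.5 -32.6 0 0 0 0;-34.5 -32.6 0 0 0 0;-34.5 -32.6 0 0 0 0;-34.5 -32.6 0 0 0 0;-34.5 -32.6 0 0 0 0;-34.5 -32.6 0 0 0 0", grip=60)

```text
time: 1.4
position: [0.442, 0.0403, 0.2388]
tool_rot: [180.0, 0.0, 164.5]
ft_force: [0.2, 1.6, -0.4]
width: 0.685
finger_force: 0.0
```

Request:
drive_tool(motion="-34.5 -32.6 0 0 0 0;-34.5 -32.6 0 0 0 0;-34.5 -32.6 0 0 0 0;-34.5 -32.6 0 0 0 0;0 0 0 0 0 0.148;0 0 0 0 0 0.148;0 0 0 0 0 0.148;0 0 0 0 0 0.148;0 0 0 0 0 0.148;0 0 0 0 0 0.148;0 0 0 0 0 0.148;0 0 0 0 0 0.148")

```text
time: 2.6
position: [0.5394, -0.1203, 0.2385]
tool_rot: [-180.0, -0.0, 96.3]
ft_force: [0.3, 0.8, -0.7]
width: 0.677
finger_force: 0.0
```

Request:
drive_tool(motion="0 0 0 0 0 0.148;0 0 0 0 0 0.148;0 0 0 0 0 0.148;0 0 0 0 0 0.148;0 0 0 0 0 0.148;0 0 0 0 0 0.148;0 0 0 0 0 0.148;0 0 0 0 0 0;0 0 0 0 0 0")

```text
time: 3.5
position: [0.5394, -0.1203, 0.2386]
tool_rot: [-180.0, 0.0, 37.5]
ft_force: [0.2, -0.2, 0.0]
width: 0.679
finger_force: 0.0
```

```bash
cat >> h.py <<'E'
from scipy.spatial.transform import Rotation as Rn
np.set_printoptions(precision=4,suppress=True)
def st():
    s=r.get_state(); print('t',round(s['time'],2),s['position'],s['tool_rot'],'J',s['joint_pos'].round(1),'F',s['ft_force'].round(1),'w',round(s['width']*88.1,1),'ff',round(s['finger_force'],1)); return s
def to(p,yaw_y=None):
    s=r.get_state(); R=Rn.from_euler('xyz',s['tool_rot'],degrees=True)
    print('delta tool mm',(R.inv().apply(np.array(p)-s['position'])*1000).round(1))
    if yaw_y is not None:
        g=Rn.from_euler('xyz',[180,0,yaw_y+90],degrees=True); print('turn',(R.inv()*g).as_rotvec().round(3))
E
python3 -c "
from h import *
st(); to((.539,-.1195,.078),-53)"
```

```text
t 3.5 [ 0.5394 -0.1203  0.2386] [-179.9849    0.0088   37.5197] J [-24.8  22.1  73.9  -0.   84.   27.6] F [ 0.2 -0.2  0. ] w 59.8 ff 0.0
delta tool mm [  0.2  -0.8 160.6]
turn [-0.     0.     0.009]
```

Request:
drive_tool(motion="0 -0.4 40 0 0 0;0 -0.4 40 0 0 0;0 0 40 0 0 0;0 0 20 0 0 0;0 0 12 0 0 0;0 0 8.5 0 0 0;0 0 0 0 0 0")

```text
time: 4.2
position: [0.539, -0.1197, 0.078]
tool_rot: [-180.0, 0.0, 37.3]
ft_force: [1.4, 0.4, -0.7]
width: 0.683
finger_force: 0.0
```

```bash
python3 -c "
from h import *
st(); snap('scene','pics/e.png',(170,150,310,255),5.7)"
```

```text
t 4.2 [ 0.539  -0.1197  0.078 ] [-179.9803    0.01     37.3449] J [-24.8  31.6  87.1   0.   61.2  27.8] F [ 1.4  0.4 -0.7] w 60.2 ff 0.0
```

View pics/e.png

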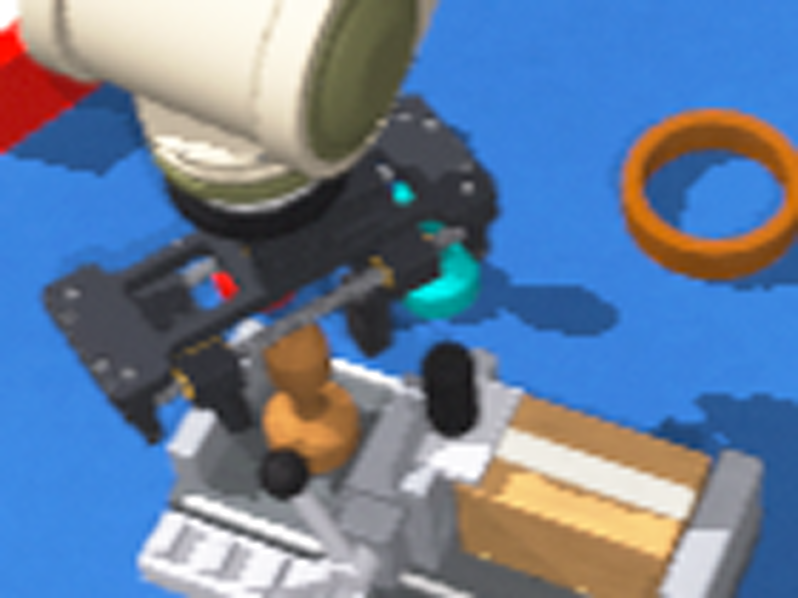

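The bulb at (297,360) sits midway between the open fingers at (240,395) and (370,330). Closing now.

Request:
drive_tool(motion="0 0 0 0 0 0;0 0 0 0 0 0;0 0 0 0 0 0;0 0 0 0 0 0;0 0 0 0 0 0;0 0 0 0 0 0;0 0 0 0 0 0;0 0 0 0 0 0", grip=18)

```text
time: 5.05
position: [0.5392, -0.1198, 0.0786]
tool_rot: [180.0, -0.0, 37.3]
ft_force: [-0.7, 0.1, 4.3]
width: 0.328
finger_force: 30.0
```

Request:
drive_tool(motion="0 0 -5 0 0 0;0 0 -15 0 0 0;0 0 -30 0 0 0;0 0 -30 0 0 0;0 0 -20 0 0 0;0 0 0 0 0 0")

```text
time: 5.65
position: [0.5397, -0.1199, 0.1805]
tool_rot: [179.8, -0.1, 37.3]
ft_force: [0.9, -0.5, -1.3]
width: 0.331
finger_force: 30.0
```

```bash
python3 -c "
from h import *
st(); to((.4627,-.3643,.178))
c=r.read_camera('scene');d=r.read_camera('top')
a=cv2.resize(c['img'][150:300,100:320,::-1],None,fx=2.6,fy=2.6); b=cv2.resize(d['img'][215:295,400:500,::-1],None,fx=2.6,fy=2.6)
im=np.zeros((a.shape[0]+b.shape[0],a.shape[1],3),np.uint8); im[:a.shape[0]]=a; im[a.shape[0]:,:b.shape[1]]=b
b2=cv2.resize(d['img'][195:285,100:190,::-1],(208*a.shape[1]//572+90,208)); im[a.shape[0]:,270:270+b2.shape[1]]=b2
cv2.imwrite('pics/f.png',im)"
```

```text
t 5.65 [ 0.5397 -0.1199  0.1805] [179.7773  -0.1237  37.2925] J [-24.8  24.8  79.7   0.   75.3  27.9] F [ 0.9 -0.5 -1.3] w 29.1 ff 30.0
delta tool mm [-209.4  147.7    2.6]
```

View pics/f.png

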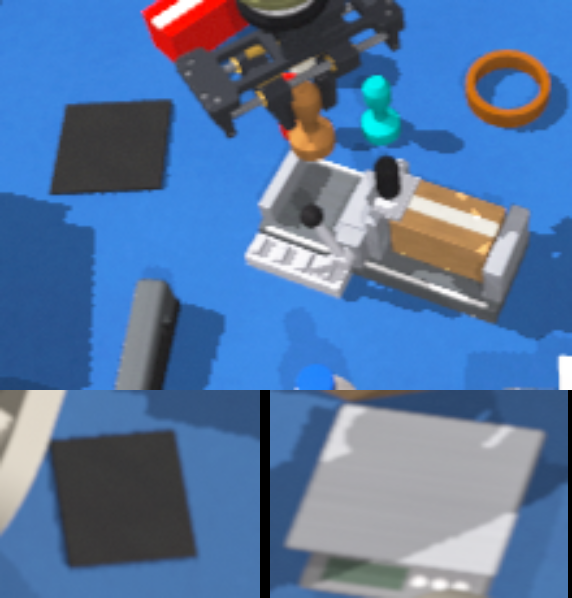

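The stamp hangs upright in the fingers. The mat corners show at (67,102), (172,100), (163,188), (51,194) in the scene crop and (51,50), (175,41), (197,165), (70,177) in the top crop.

```bash
python3 -c "
from h import *
P=np.array([px('scene',100+u/2.6,150+v/2.6,.006) for u,v in((67,102),(172,100),(163,188),(51,194))]);print(P.mean(0))
Q=np.array([px('top',400+u/2.6,215+v/2.6,.006) for u,v in((51,50),(175,41),(197,165),(70,177))]);print(Q.mean(0))
P=np.array([px('top',100+u/3.31,195+v/2.31,.045) for u,v in((75,14),(275,40),(237,179),(17,155))]);print(P.mean(0)); print(P)
to(((.463),-.364,.178))
"
```

```text
[ 0.4641 -0.3624  0.006 ]
[ 0.461  -0.3687  0.006 ]
[0.4981 0.3493 0.045 ]
[[0.5829 0.4109 0.045 ]
 [0.5565 0.2651 0.045 ]
 [0.4152 0.2831 0.045 ]
 [0.4378 0.4382 0.045 ]]
delta tool mm [-208.3  148.8   -0.7]
```

Request:
drive_tool(motion="-34.9 24.6 0 0 0 0;-34.9 24.6 0 0 0 0;-34.9 24.6 0 0 0 0;-34.9 24.6 0 0 0 0;-34.9 24.6 0 0 0 0;-34.9 24.6 0 0 0 0;0 0 0 0 0 0;0 0 0 0 0 0")

```text
time: 6.55
position: [0.4611, -0.3639, 0.1763]
tool_rot: [-179.8, -0.0, 37.2]
ft_force: [-0.0, 1.1, -1.2]
width: 0.326
finger_force: 30.0
```

Request:
drive_tool(motion="0 2 40 0 0 0;0 0 40 0 0 0;0 0 20 0 0 0;0 0 12 0 0 0;0 0 6 0 0 0;0 0 2 0 0 0;0 0 1 0 0 0;0 0 0 0 0 0;0 0 0 0 0 0")

```text
time: 7.45
position: [0.4632, -0.3657, 0.058]
tool_rot: [179.9, -0.0, 37.3]
ft_force: [-0.2, 0.0, -0.5]
width: 0.33
finger_force: 30.0
```

Request:
drive_tool(motion="0 0 1 0 0 0;0 0 1 0 0 0;0 0 1 0 0 0;0 0 0 0 0 0;0 0 0 0 0 0")

```text
time: 7.95
position: [0.463, -0.3657, 0.0546]
tool_rot: [180.0, 0.0, 37.3]
ft_force: [-1.4, 1.1, 3.7]
width: 0.321
finger_force: 30.0
```

Request:
drive_tool(motion="0 0 0.5 0 0 0;0 0 0 0 0 0;0 0 0 0 0 0")

```text
time: 8.25
position: [0.4631, -0.3657, 0.0546]
tool_rot: [179.9, 0.0, 37.3]
ft_force: [-2.0, 2.3, 9.1]
width: 0.327
finger_force: 30.0
```

Request:
drive_tool(motion="0 0 0 0 0 0;0 0 0 0 0 0;0 0 0 0 0 0;0 0 0 0 0 0;0 0 0 0 0 0;0 0 -10 0 0 0;0 0 -30 0 0 0;0 0 -40 0 0 0;0 0 -40 0 0 0;0 0 -20 0 0 0;0 0 0 0 0 0", grip=60)

```text
time: 9.35
position: [0.4637, -0.3663, 0.1975]
tool_rot: [179.6, -0.0, 37.3]
ft_force: [0.0, -0.3, -0.2]
width: 0.682
finger_force: 0.0
```

```bash
python3 -c "
from h import *
st(); snap('scene','/tmp/x.png')
c=r.read_camera('scene');d=r.read_camera('top')
a=cv2.resize(c['img'][150:300,100:320,::-1],None,fx=2.6,fy=2.6); b=cv2.resize(d['img'][215:295,400:500,::-1],None,fx=2.6,fy=2.6)
im=np.zeros((a.shape[0]+b.shape[0],a.shape[1],3),np.uint8); im[:a.shape[0]]=a; im[a.shape[0]:,:b.shape[1]]=b
cv2.imwrite('pics/g.png',im)"
```

```text
t 9.35 [ 0.4637 -0.3663  0.1975] [179.6102  -0.0205  37.2944] J [-49.8  27.5  71.9   0.   80.2   2.9] F [ 0.  -0.3 -0.2] w 60.0 ff 0.0
```

View pics/g.png

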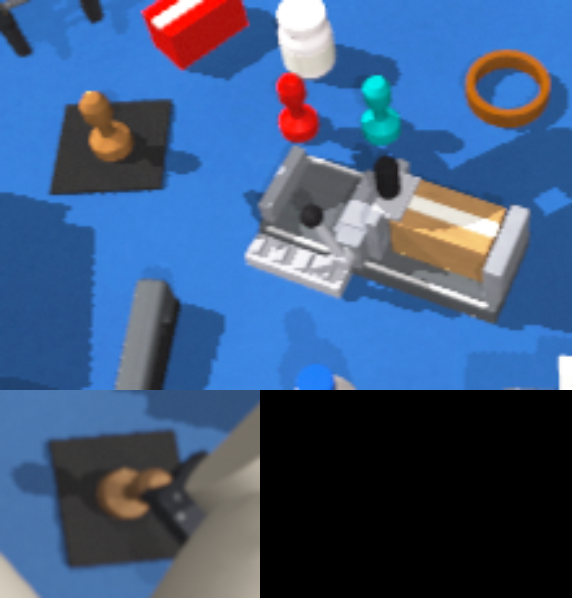

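The stamp stands upright mid-mat at (108,140), and nothing else has moved. Next is the pawl, which I'll push along the clamp's +x with shut fingers.

Request:
drive_tool(motion="0 0 0 0 0 -0.148;0 0 0 0 0 -0.148;0 0 0 0 0 -0.148;0 0 0 0 0 -0.148;43 10.9 0 0 0 0;43 10.9 0 0 0 0;43 10.9 0 0 0 0;43 10.9 0 0 0 0;43 10.9 0 0 0 0;43 10.9 0 0 0 0;0 0 0 0 0 0;0 0 0 0 0 0", grip=0)

```text
time: 10.7
position: [0.6079, -0.1415, 0.1921]
tool_rot: [-179.8, 0.0, 71.3]
ft_force: [0.3, -0.5, 0.5]
width: 0.007
finger_force: 0.0
```

```bash
python3 -c "
from h import *
st(); to((.6087,-.143,.115),-18.8)"
```

```text
t 10.7 [ 0.6079 -0.1415  0.1921] [-179.8312    0.0012   71.3058] J [-24.   31.3  66.1  -0.   82.8  -5.3] F [ 0.3 -0.5  0.5] w 0.6 ff 0.0
delta tool mm [-1.1  1.5 77.1]
turn [-0.003  0.     0.002]
```

Request:
drive_tool(motion="-2 1.5 30 0 0 0;0 0 30 0 0 0;0 0 17 0 0 0;0 0 0 0 0 0")

```text
time: 11.1
position: [0.6069, -0.1456, 0.1137]
tool_rot: [-179.6, -0.0, 71.1]
ft_force: [-0.8, 0.7, 0.1]
width: 0.004
finger_force: 0.0
```

Request:
drive_tool(motion="8 0 0 0 0 0;8 0 0 0 0 0;8 0 0 0 0 0;8 0 0 0 0 0;8 0 0 0 0 0;8 0 0 0 0 0;8 0 0 0 0 0;8 0 0 0 0 0;6 0 0 0 0 0;0 0 0 0 0 0;0 0 0 0 0 0")

```text
time: 12.2
position: [0.6314, -0.0785, 0.1167]
tool_rot: [-180.0, 0.0, 71.2]
ft_force: [0.0, -0.3, -0.2]
width: 0.005
finger_force: 0.0
```

Request:
drive_tool(motion="-10 0 0 0 0 0;-15 0 -30 0 0 0;-15 0 -40 0 0 0;0 0 0 0 0 0;0 0 0 0 0 0;0 0 0 0 0 0")

```text
time: 12.8
position: [0.6179, -0.1165, 0.1855]
tool_rot: [-179.9, -0.0, 71.2]
ft_force: [-0.2, 0.0, -0.3]
width: 0.002
finger_force: 0.0
```

```bash
python3 -c "
from h import *
st(); snap('scene','pics/i.png',(180,190,320,290),5.7)"
```

```text
t 12.8 [ 0.6179 -0.1165  0.1855] [-179.8691   -0.0072   71.1842] J [-21.4  32.   65.8   0.   82.3  -2.6] F [-0.2  0.  -0.3] w 0.2 ff 0.0
```

View pics/i.png

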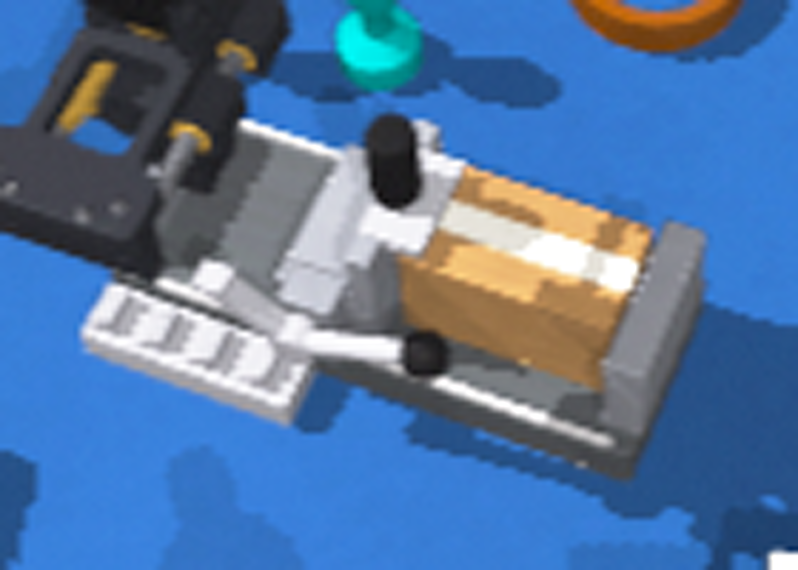

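The pawl has flipped: its handle now leans along the clamp's +x with the ball at (423,353) and the tip raised at (213,280). The knob at (391,130) hasn't moved. Next I'll push it back from the front.

Request:
drive_tool(motion="29.7 -22.7 0 0 0 0;29.7 -22.7 0 0 0 0;29.7 -22.7 0 0 0 0;0 0 0 0 0 0;0 0 30 0 0 0;0 0 25 0 0 0;0 0 10 0 0 0;0 0 0 0 0 0")

```text
time: 13.65
position: [0.5823, -0.0103, 0.1202]
tool_rot: [-179.8, 0.0, 71.2]
ft_force: [0.0, 0.4, 1.1]
width: 0.005
finger_force: 0.0
```

Request:
drive_tool(motion="-8 0 0 0 0 0;-8 0 0 0 0 0;-8 0 0 0 0 0;-8 0 0 0 0 0;-8 0 0 0 0 0;-8 0 0 0 0 0;-8 0 0 0 0 0;-5 0 0 0 0 0;0 0 0 0 0 0")

```text
time: 14.55
position: [0.5627, -0.0688, 0.1215]
tool_rot: [-180.0, 0.1, 71.2]
ft_force: [-0.3, -0.5, 0.8]
width: 0.001
finger_force: 0.0
```

```bash
python3 -c "
from h import *
s=st(); k=np.array([.5705,-.0443]); ex=np.array([.322,.947]); print((s['position'][:2]-k)@ex,(s['position'][:2]-k)@[-.947,.322])"
```

```text
t 14.55 [ 0.5627 -0.0688  0.1215] [-179.9637    0.0519   71.161 ] J [-18.9  29.7  81.8  -0.1  68.4  -0.1] F [-0.3 -0.5  0.8] w 0.1 ff 0.0
-0.02571851294598522 -0.00046729718933147675
```

Request:
drive_tool(motion="-4 0 0 0 0 0;-4 0 0 0 0 0;-2 0 0 0 0 0")

```text
time: 14.85
position: [0.5595, -0.0773, 0.1214]
tool_rot: [-179.9, -0.0, 71.2]
ft_force: [0.1, 2.9, -0.6]
width: 0.006
finger_force: 1.5
```

Request:
drive_tool(motion="-1 0 0 0 0 0;-1 0 0 0 0 0;-1 0 0 0 0 0")

```text
time: 15.15
position: [0.5586, -0.0799, 0.1215]
tool_rot: [-179.9, -0.0, 71.2]
ft_force: [-0.5, 2.9, -2.2]
width: 0.005
finger_force: 1.4
```

Request:
drive_tool(motion="-1 0 0 0 0 0;-1 0 0 0 0 0;-1 0 0 0 0 0")

```text
time: 15.45
position: [0.5581, -0.0817, 0.1216]
tool_rot: [-180.0, -0.2, 71.2]
ft_force: [3.8, 14.3, -1.9]
width: 0.006
finger_force: 7.1
```

Request:
drive_tool(motion="-1 0 0 0 0 0;0 0 0 0 0 0;0 0 0 0 0 0")

```text
time: 15.75
position: [0.5581, -0.0817, 0.1216]
tool_rot: [-180.0, -0.2, 71.2]
ft_force: [4.2, 16.0, -1.9]
width: 0.007
finger_force: 7.7
```

Request:
drive_tool(motion="5 0 0 0 0 0;15 0 0 0 0 0;10 0 -30 0 0 0;0 0 -40 0 0 0;0 0 -40 0 0 0;0 0 0 0 0 0;0 0 0 0 0 0", grip=88)

```text
time: 16.45
position: [0.5675, -0.0553, 0.2322]
tool_rot: [179.9, 0.0, 71.2]
ft_force: [-0.4, 0.0, -0.6]
width: 0.616
finger_force: 0.0
```

```bash
python3 -c "
from h import *
st()
c=r.read_camera('scene');d=r.read_camera('top'); snap('top','/tmp/y.png')
a=cv2.resize(c['img'][190:290,185:320,::-1],None,fx=4.2,fy=4.2); b=cv2.resize(d['img'][165:250,245:380,::-1],None,fx=4.2,fy=4.2)[:180+177]
im=np.vstack([a,b])[:,:]; print(im.shape); cv2.imwrite('pics/j.png',im[:777] if im.shape[0]<=600 else np.hstack([cv2.resize(a,None,fx=.7,fy=.7)[:249],cv2.resize(b,None,fx=.7,fy=.7)[:249]]))"
```

```text
t 16.45 [ 0.5675 -0.0553  0.2322] [179.8907   0.0249  71.2088] J [-17.4  24.1  71.8  -0.   84.    1.3] F [-0.4  0.  -0.6] w 54.3 ff 0.0
(777, 567, 3)
```

View pics/j.png

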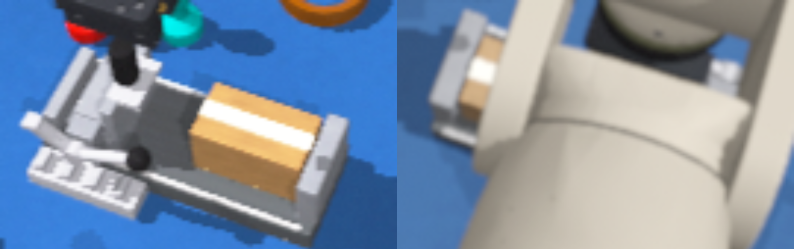

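The jaw is against its stop, the pawl is still over and the carton is free. Its top corners in the left half are at about (212,83), (320,118), (302,152), (193,118). Now I'll compute its centre.

```bash
python3 -c "
from h import *
P=np.array([px('scene',185+u/2.94,190+v/2.94,.09)[:2] for u,v in((212,83),(320,118),(302,152),(193,118))]);print(P,P.mean(0))
Q=np.array([px('top',245+u/5.7,160+v/5.7,.09)[:2] for u,v in((178,98),(122,232))]);print(Q,Q.mean(0))
ex=np.array([.322,.947]); print('from jaw side top', Q.mean(0)-.05*ex)
for u,v in((650,228),(605,325)): print(px('scene',180+u/5.7,190+v/5.7,.09))
k=np.array([.5705,-.0443]); 
for p in (P.mean(0),Q.mean(0)-.05*ex): print((p-k)@ex,(p-k)@[-.947,.322])
"
```

```text
[[ 0.5507 -0.0263]
 [ 0.5833  0.0684]
 [ 0.6173  0.0537]
 [ 0.587  -0.0403]] [0.5846 0.0139]
[[0.6313 0.0443]
 [0.5756 0.066 ]] [0.6034 0.0552]
from jaw side top [0.5873 0.0078]
[0.5829 0.0689 0.09  ]
[0.6324 0.0502 0.09  ]
0.05961608249584731 0.005384152799834341
0.054768238322591145 0.000834627652206126
```

Request:
drive_tool(motion="34.4 0 0 0 0 0;34.4 0 0 0 0 0;0 0 0 0 0 0;0 0 0 0 0 0;0 0 35 0 0 0;0 0 40 0 0 0;0 0 40 0 0 0;0 0 30 0 0 0;0 0 20 0 0 0;0 0 12 0 0 0;0 0 5 0 0 0;0 0 0 0 0 0", grip=88)

```text
time: 17.8
position: [0.5894, 0.0091, 0.0498]
tool_rot: [-180.0, 0.0, 71.2]
ft_force: [0.2, -1.0, -0.7]
width: 0.994
finger_force: 0.0
```

Request:
drive_tool(motion="0 0 0 0 0 0;0 0 0 0 0 0;0 0 0 0 0 0;0 0 0 0 0 0;0 0 0 0 0 0;0 0 0 0 0 0", grip=45)

```text
time: 18.4
position: [0.5896, 0.0096, 0.0501]
tool_rot: [180.0, -0.0, 71.2]
ft_force: [-0.7, 0.3, 2.5]
width: 0.632
finger_force: 29.9
```

```bash
python3 -c "
from h import *
st()"
```

```text
t 18.4 [0.5896 0.0096 0.0501] [179.956   -0.0066  71.2095] J [-10.6  36.7  82.3   0.   60.9   8.2] F [-0.7  0.3  2.5] w 55.7 ff 29.9
```

Request:
drive_tool(motion="-2 0 -4 0 0 0;-2 0 -10 0 0 0;0 0 -20 0 0 0;0 0 -35 0 0 0;0 0 -40 0 0 0;0 0 -35 0 0 0;0 0 -20 0 0 0;0 0 0 0 0 0;0 0 0 0 0 0")

```text
time: 19.3
position: [0.5875, 0.0058, 0.2129]
tool_rot: [-179.9, 0.0, 71.2]
ft_force: [0.0, -0.0, -5.8]
width: 0.63
finger_force: 29.9
```

```bash
python3 -c "
from h import *
st(); to((.5,.353,.215)); snap('scene','pics/k.png',(170,140,460,290),2.7)"
```

```text
t 19.3 [0.5875 0.0058 0.2129] [-179.9106    0.0134   71.2007] J [-11.   26.7  70.6  -0.   82.8   7.8] F [ 0.  -0.  -5.8] w 55.5 ff 29.9
delta tool mm [ 300.4 -194.7   -1.9]
```

View pics/k.png

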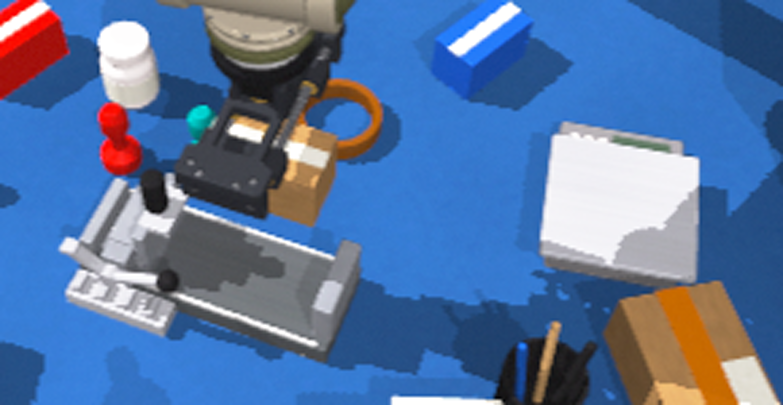

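```bash
python3 -c "
from h import *
P=np.array([px('scene',170+u/2.7,140+v/2.7,.045)[:2] for u,v in((555,133),(698,158),(695,274),(541,243))]);print(P,P.mean(0))
print(np.linalg.norm(P-np.roll(P,1,0),axis=1))
u,v=proj('scene',(.5,.352,.045)); print(u,v)
snap('top','/tmp/y.png'); im=cv2.imread('/tmp/top.png'); hsv=cv2.cvtColor(im,cv2.COLOR_BGR2HSV)
m=((hsv[...,1]<60)&(hsv[...,2]>110)).astype(np.uint8); m[:,:95]=0;m[:,200:]=0;m[:195]=0;m[300:]=0
c=max(cv2.findContours(m,0,2)[0],key=cv2.contourArea); R=cv2.minAreaRect(c); print(R,[px('top',*p,.045)[:2] for p in cv2.boxPoints(R)]); print(cv2.approxPolyDP(c,4,True)[:,0].tolist())
"
```

```text
[[0.4126 0.2985]
 [0.4401 0.4424]
 [0.5785 0.416 ]
 [0.5485 0.2715]] [0.4949 0.3571]
[0.1386 0.1465 0.1409 0.1476]
398.6297546000507 215.56178714613853
((141.47061157226562, 245.11767578125), (65.484619140625, 82.94718170166016), 14.03624439239502) [array([0.4028, 0.4473]), array([0.5929, 0.4187]), array([0.5553, 0.2645]), array([0.3683, 0.2991])]
[[123, 201], [104, 260], [112, 265], [109, 279], [162, 290], [182, 214]]
```

Request:
drive_tool(motion="37 -24 0 0 0 0;37 -24 0 0 0 0;37 -24 0 0 0 0;37 -24 0 0 0 0;37 -24 0 0 0 0;37 -24 0 0 0 0;37 -24 0 0 0 0;37 -24 0 0 0 0;0 0 0 0 0 0;0 0 0 0 0 0")

```text
time: 20.4
position: [0.501, 0.3485, 0.2121]
tool_rot: [-179.9, 0.1, 71.3]
ft_force: [0.5, -0.7, -4.1]
width: 0.633
finger_force: 29.9
```

Request:
drive_tool(motion="3 -5 40 0 0 0;0 0 40 0 0 0;0 0 30 0 0 0;0 0 15 0 0 0;0 0 8 0 0 0;0 0 5 0 0 0;0 0 2 0 0 0;0 0 0 0 0 0;0 0 0 0 0 0")

```text
time: 21.3
position: [0.4983, 0.3525, 0.0745]
tool_rot: [179.9, -0.1, 71.2]
ft_force: [-0.8, 1.0, -5.4]
width: 0.632
finger_force: 29.9
```

Request:
drive_tool(motion="0 0 1 0 0 0;0 0 1 0 0 0;0 0 0 0 0 0;0 0 0 0 0 0")

```text
time: 21.7
position: [0.4979, 0.3524, 0.0718]
tool_rot: [-180.0, 0.0, 71.2]
ft_force: [0.2, -0.6, -4.5]
width: 0.635
finger_force: 29.9
```

Request:
drive_tool(motion="0 0 2 0 0 0;0 0 1.5 0 0 0;0 0 1 0 0 0;0 0 1 0 0 0;0 0 0 0 0 0;0 0 0 0 0 0")

```text
time: 22.3
position: [0.498, 0.3523, 0.0662]
tool_rot: [-180.0, 0.0, 71.2]
ft_force: [-0.6, 0.1, -4.8]
width: 0.636
finger_force: 29.9
```

Request:
drive_tool(motion="0 0 0.5 0 0 0;0 0 0.5 0 0 0;0 0 0 0 0 0;0 0 0 0 0 0")

```text
time: 22.7
position: [0.4979, 0.3524, 0.0653]
tool_rot: [-180.0, -0.0, 71.2]
ft_force: [-0.7, -0.2, -5.2]
width: 0.632
finger_force: 29.9
```

Request:
drive_tool(motion="0 0 0.5 0 0 0;0 0 0.5 0 0 0;0 0 0 0 0 0;0 0 0 0 0 0")

```text
time: 23.1
position: [0.498, 0.3524, 0.0651]
tool_rot: [180.0, -0.0, 71.2]
ft_force: [-4.1, -1.5, 5.6]
width: 0.636
finger_force: 29.9
```

Contact: the force went from -5 N to +6 N. I'll release and retreat.

Request:
drive_tool(motion="0 0 0 0 0 0;0 0 0 0 0 0;0 0 0 0 0 0;0 0 0 0 0 0;0 0 0 0 0 0;0 0 -5 0 0 0;0 0 -20 0 0 0;0 0 -40 0 0 0;0 0 -40 0 0 0;0 0 -40 0 0 0;0 0 0 0 0 0", grip=88)

```text
time: 24.2
position: [0.4996, 0.3532, 0.2154]
tool_rot: [179.5, -0.4, 71.2]
ft_force: [-0.6, -0.6, -0.7]
width: 0.997
finger_force: 0.0
```

Request:
drive_tool(motion="-12 -45 0 0 0 0;-12 -45 0 0 0 0;-12 -45 0 0 0 0;-12 -45 0 0 0 0;0 0 0 0 0 0;0 0 0 0 0 0;0 0 0 0 0 0")

```text
time: 24.9
position: [0.3129, 0.3649, 0.2091]
tool_rot: [180.0, -0.0, 71.2]
ft_force: [0.2, -0.0, 0.1]
width: 0.998
finger_force: 0.0
```

```bash
python3 -c "
from h import *
st(); snap('scene','/tmp/z.png'); snap('top','/tmp/z2.png')
for n in('scene','top'):
    im=cv2.imread(f'/tmp/{n}.png'); h=cv2.cvtColor(im,cv2.COLOR_BGR2HSV)
    x,y=proj(n,(.498,.3524,.105)).astype(int); print(n,x,y)
    m=((h[...,0]>8)&(h[...,0]<25)&(h[...,1]>60)&(h[...,2]>60)).astype(np.uint8)
    w=40; sub=m[y-w:y+w,x-w:x+w]
    for row in sub[::4,::2]: print(''.join('#' if q else '.' for q in row))
    ctr=proj(n,(.498,.3524,.105)); 
    ex=np.array([.322,.947,0]);ey=np.array([-.947,.322,0])
    for a in(-1,1):
        for b in(-1,1):
            print([((proj(n,np.array((.498,.3524,z))+a*.05*ex+b*.028*ey)-[x-w,y-w])/[2,4]).round(1) for z in(.105,.045)])
"
```

```text
t 24.9 [0.3129 0.3649 0.2091] [179.9842  -0.0052  71.1771] J [35.2 16.4 87.9 -0.  75.7 54.1] F [ 0.2 -0.   0.1] w 87.9 ff 0.0
scene 404 202
........................................
........................................
........................................
........................................
........................................
........................................
........................................
.............##.........................
............##########..................
...................#########............
...........#####..........#####.........
..........#############.................
..........###################...........
.........#####################..........
..........####################..........
................############............
.......................####.............
........................................
........................................
........................................
[array([ 9.4, 10.7]), array([ 7.1, 13.9])]
[array([11.7,  6.7]), array([9.4, 9.9])]
[array([28.9, 13.6]), array([25.7, 16.7])]
[array([30.8,
[... 333 characters left out ...]
.......#########....................
...............###########..............
.....................##########.........
........#####.............#########.....
.......###########.............#####....
............###########........####.....
.................############.####......
......................###########.......
.............................###........
........................................
........................................
........................................
........................................
[array([33.1,  9. ]), array([36.8, 10.1])]
[array([28.1, 15. ]), array([32.2, 15.7])]
[array([12.3,  5.4]), array([17.3,  6.6])]
[array([ 7. , 11.3]), array([12.4, 12.2])]
```

The carton's outline matches an upright pose at the scale's centre in both cameras, so I'm handing in.

```bash
python3 -c "
from station import r
print(r.finish_job())"
```

```text
the job is handed in; nothing more can be done
None
```

The job is handed in after about 25 s of the 66 s: the stamp stands mid-mat, the pawl is flipped, the jaw is back at its stop and the carton is upright mid-scale, though the hand-in returned no verdict.

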